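Leak-test a sealed specimen case

ROBOT

A 6-joint arm with a two-finger parallel gripper is mounted at the origin on the work surface. World frame = base frame: x ahead of the robot, y to its left, z up, the work surface at z = 0. Lengths are in m, angles in degrees, forces in N, time in s.
With the tool pointing down it reaches from about 0.25 to 0.725 m from the base axis. Payload 9.7 kg.
Tool frame: the origin (TCP) lies at the very end of the fingers, on their centre line; the grasp point (between the pads) lies 19 mm behind it; z points along the fingers, y is the line along which they close (so a half turn about z gives the same grasp; the last joint's range is limited). The gripper opens to 85 mm and grips with 20 to 120 N. Pads are 22 mm wide; open, the fingers measure 114 mm over their backs; the gripper's body (76 mm by 85 mm) begins 54 mm behind the grasp point. The pads swing forward as they close: fully open they stand 13 mm farther back than shut.
Start: joints at [70.417, 4.979, 10.078, 95.1, 0, 90], TCP at [0.184, 0.518, 0.231] pointing down, gripper open.
Joint ranges: [-179.16, 179.16], [-48.56, 103.87], [-65.8, 70.77], [-126.05, 130.52], [-82.76, 87.17], [-180, 180]. Speed limits (degrees/s): [127.2, 127.2, 147.25, 180, 180, 180].

INTERFACE

Orientations are given as [roll, pitch, yaw] about the fixed x, y, z axes, in that order (R = Rz(yaw) Ry(pitch) Rx(roll)).
In Python, from workcell import telemetry, optics, workorder gives the robot as it stands.
- The arm moves only by the shell command python3 -m handwheel 'ROWS' [FORCE]. ROWS is JSON, a list of rows, each an object of numbers: "tx", "ty", "tz": the shift along the tool's x, y, z in m; "ax", "ay", "az": the turn, a rotation vector about the tool's x, y, z in degrees; "jaw": the gripper command: -1 is shut, 1 is fully open, values between are in proportion. A call has exactly 10 rows; each row shifts and turns the commanded pose from where the row before left it, along the tool's axes as they then stand; what a row does not reach is not made up. A row lasts 1/8 s, in which the tool goes at most 62.5 mm and 10.7 degrees, less where a joint would pass 70% of its speed; a pose out of reach is approached as far as the arm can. A call is refused whole if a number of a shift passes 0.0625 or a number of a turn 10.7, either way. A call with a gripper value outside its range is refused whole. The fingers move at their own pace and stop on an object; FORCE is the grip in N (left out, the last holds). Time passes only in rows, so rows that do not move let the fingers close, or fill a call up. It gives the time, the measured TCP pose, the force, the opening and the grip force at its end, in the units of the state.
- telemetry.get_obs(): the state, without advancing time (a new reading comes with each control period).
- optics.camera(name): name is "side" or "top" or "wrist"; returns a dict with "color" (384x512x3 uint8, red, green, blue), "K" (3x3 intrinsics, pixels), "extrinsics" (4x4, takes a point from camera to world coordinates); the wrist camera has in their place "mount" (4x4, takes a point from camera to tool coordinates, whose origin is the TCP and whose axes are the flange's). Camera axes: x right, y down, z forward; pixel columns grow to the right and rows downward; lengths in m; the calibration is good to about 2 mm. A picture is of the moment at which its call begins: read the wrist's pose just before it. There is no depth.
- workorder.job_done(): hands the job in; it is judged then, once.
The state is a dict: "time": time; "q": joint angles; "qd": joint speeds; "joint_efforts": joint torques, N m; "ee_pos": TCP position; "tcp_rot": TCP orientation; "wrist_force": force on the tool from outside, world axes, zero at the start; "torque": the same for the moment, N m; "opening": finger opening in m; "grasp_force": force on a finger pad.
Only numpy, scipy, OpenCV 4.12 (cv2) and the standard library are available. Lean on these libraries where they do the work, as an engineer would, in place of code of your own. Each camera call takes 0.05 s, during which the arm holds its last target. There are 200 camera calls.

TASK

Leak-test the specimen case: throw the selector lever on its deck into the marked notch, then take the test gauge off its parking post and press its coupler squarely onto the tilted nipple until it snaps fully home. Finish while holding the gauge pressed home against the spring, with your grip still on it; leave the lever in the marked notch and the bottles and jar where they stand.

Things in the scene. Friction and masses are not known exactly. Their poses are not given: they have to be found in the camera images.
- case: Fixed grey specimen case 220 (x) x 320 (y) x 60 mm tall, origin at the centre of its underside, -x side faces the robot. Its top from local x -110 to 37 is a flat service deck 60 mm above the table; behind it, to local x 103, a clear dome rises 50 mm more. On the deck: selector lever (pivot at local 0, +80) and port block (near local y -85).
- selector (a joint): Lever angle, rad, about the vertical, counter-clockwise from above positive; stops at 0 (knob to the case's +y) and 1.2. Starts between 0 and 0.22. Marked notch at 0.6: lever along the case's -x, in line with a dark bar 22 x 5 mm on the deck, between two spring plungers that click it in (resistance from 0.27, crests at 0.43 and 0.77), 5 to 9 N at the knob. Stays when released.
- pivot (a point): Hinge axis of the selector lever, at the height of the knob's grip (102 mm above the table); axes as the case's.
- knob (a point): Grip point on the selector's upright round black knob (16 mm diameter, top 13 mm above this point, the 8 mm thick lever arm's top 19 mm below it), on the knob's axis, 75 mm from the pivot.
- notch (a point): Where the knob's grip point comes to lie when the lever is in the marked notch.
- flange (a point): Centre of the nipple's flange face; moves with it. z is the nipple's axis, pointing out: 20 degrees off vertical, leaning to the port block's own -x, roughly at the robot (yaw varies). Brass spigot, 12 mm diameter, tapered tip, stands 18 mm out of this face; steel flange 32 mm across on a 36 mm boss, face about 58 mm above the deck. The gauge's mouth rim presses on this face.
- nipple (a joint): How far the nipple is pressed in along its axis, m: 0 out (start), 0.011 fully home against a hard stop. Sprung: the push needed rises to 11 to 14 N at 2 to 4 mm, then a catch gives way (snap, past 7 mm) and it falls to about 5 N; fully home it still pushes back with about 5 N and springs right out when released.
- gauge: Loose test gauge, about 0.25 kg, 110 mm tall, upright on its stand at the start. Origin at the centre of its coupler's mouth (underside), z along its axis. Round steel coupler 28 mm across from 0 to 48 mm, its bore 15 mm across, 26 mm deep, open below; from 48 to 110 mm a black body 30 (x) by 36 mm (y), gripped across its y sides; white round dial on its -x face, 90 mm up, 4 mm proud.
- stand: Fixed parking stand: grey plate 80 x 80 x 12 mm, origin at the centre of its underside, with an upright 11 mm post standing 14 mm above the plate, over which the gauge's bore is parked (mouth on the plate).
- amber_jar: Bystander: amber jar, 64 mm diameter, 100 mm tall, origin at the centre of its underside. Leave alone.
- clear_bottle: Bystander: clear glass bottle, 54 mm diameter, 120 mm tall, origin at the centre of its underside. Leave alone.
- green_bottle: Bystander: green glass bottle, 48 mm diameter, 130 mm tall, origin at the centre of its underside. Leave alone.
Mind the look-alikes: they are no part of the job. What is shaped like the gauge but blue is not meant.

How it is judged:
By the outcome, as a careful person would: the job done as asked, in the order asked, and still so for the second after the job is handed in, while the arm keeps its last pose, push and grip.
It also fails if it takes over 48 s, if anything falls off the work surface, if the arm or the gripper's body presses on something with over 40 N, if the wrist force passes 120 N, or if a joint passes its speed limit or range.

## Working session

There is one attempt and no reset: what is moved stays moved. The work goes in short steps, Python scripts to look and compute and a shell command to move; the robot and the scene stay as the last step left them, time stands still between calls to the robot, and variables do not carry over. Pictures are saved under pics/ and viewed, at most 10 in all, crops included, and the job is handed in when it is done.

```bash
ls; mkdir -p pics; python3 - <<'E'
from workcell import telemetry, optics
import cv2,numpy as np
o=telemetry.get_obs()
print({k:np.round(v,3).tolist() for k,v in o.items()})
ims=[]
for n in ("side","top","wrist"):
    c=optics.camera(n); cv2.imwrite(f"pics/{n}0.png",c["color"][:,:,::-1])
    np.savez(f"{n}0.npz",**c)
    print(n,c["K"].tolist(),np.round(c.get("extrinsics",c.get("mount")),4).tolist())
    ims.append(cv2.resize(c["color"],(800,600),interpolation=cv2.INTER_CUBIC)); cv2.imwrite(f"pics/{n}0b.png",ims[-1][:,:,::-1])
E
```

```text
pics
{'time': 0.0, 'q': [70.416, 5.012, 10.034, 95.099, -0.002, 89.999], 'qd': [-0.046, -0.019, -0.033, 0.086, 0.131, 0.114], 'joint_efforts': [0.003, -52.039, 46.48, 0.016, 0.0, 0.0], 'ee_pos': [0.184, 0.518, 0.231], 'tcp_rot': [-179.923, 0.002, 160.417], 'wrist_force': [-0.873, 0.022, 0.051], 'torque': [0.006, 0.048, 0.005], 'grasp_force': 0.0, 'opening': 0.085}
side [[357.5424352490193, 0.0, 252.39905683171818], [0.0, 357.5424352490193, 186.33221477925838], [0.0, 0.0, 1.0]] [[-0.9902, -0.0738, 0.1182, 0.4651], [-0.139, 0.5839, -0.7998, 0.7978], [-0.01, -0.8084, -0.5885, 0.6536], [0.0, 0.0, 0.0, 1.0]]
top [[380.28905169881807, 0.0, 252.9235918568754], [0.0, 380.28905169881807, 190.59182437831126], [0.0, 0.0, 1.0]] [[-0.0024, -0.9885, 0.1509, 0.4395], [-1.0, 0.0037, 0.0082, -0.0036], [-0.0087, -0.1509, -0.9885, 0.991], [0.0, 0.0, 0.0, 1.0]]
wrist [[344.97615334022765, 0.0, 256.26397128215484], [0.0, 344.97615334022765, 193.60762311162986], [0.0, 0.0, 1.0]] [[0.0002, -0.9612, -0.2757, 0.0702], [1.0, 0.0002, 0.0001, -0.0002], [-0.0, -0.2757, 0.9612, -0.1428], [0.0, 0.0, 0.0, 1.0]]
```

View pics/top0b.png

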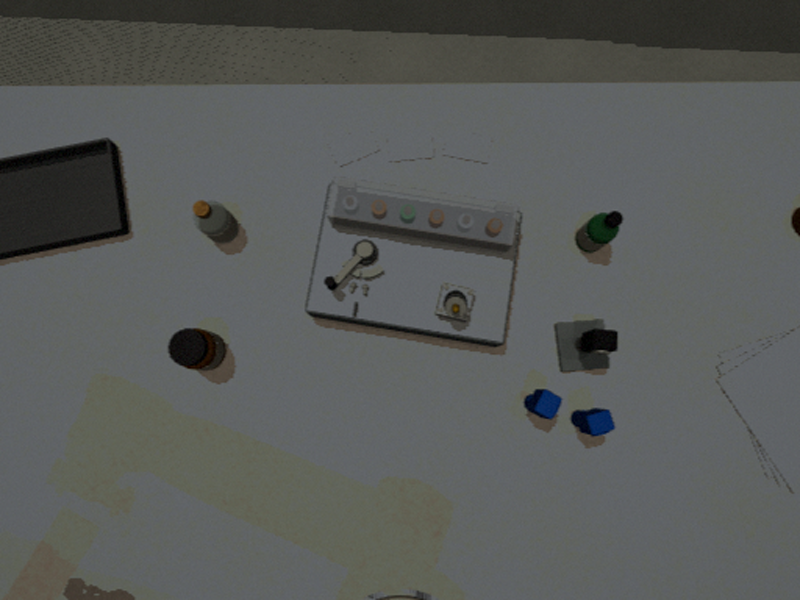

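View pics/side0b.png

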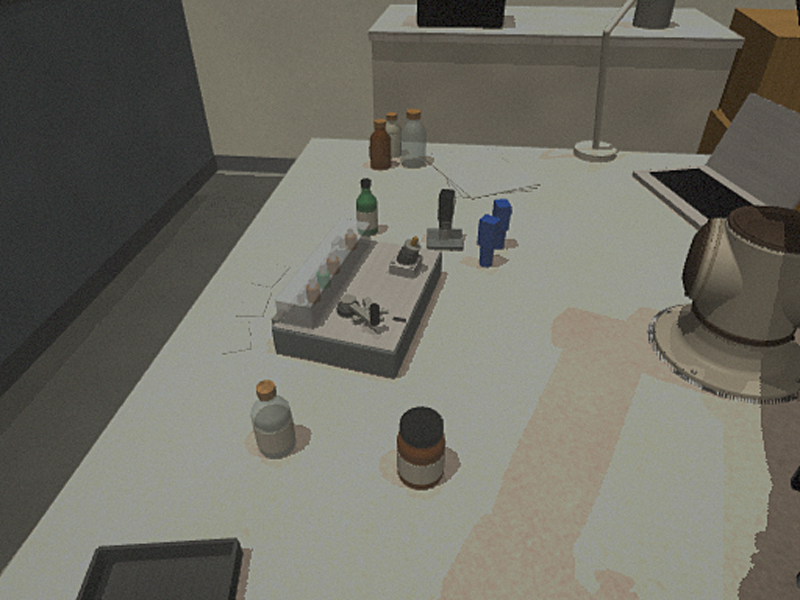

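```bash
python3 - <<'E'
import cv2,numpy as np
from workcell import optics
im=np.mean([optics.camera("top")["color"].astype(float) for _ in range(4)],0)
np.save("topavg.npy",im)
b=np.clip(im*2,0,255).astype(np.uint8)[110:260,192:392]
cv2.imwrite("pics/topcrop.png",cv2.resize(b,(800,600),interpolation=cv2.INTER_CUBIC)[:,:,::-1])
s=np.mean([optics.camera("side")["color"].astype(float) for _ in range(4)],0)
np.save("sideavg.npy",s)
b=np.clip(s*1.8,0,255).astype(np.uint8)[110:260,160:360]
cv2.imwrite("pics/sidecrop.png",cv2.resize(b,(800,600),interpolation=cv2.INTER_CUBIC)[:,:,::-1])
E
```

```text
(no output)
```

View pics/topcrop.png

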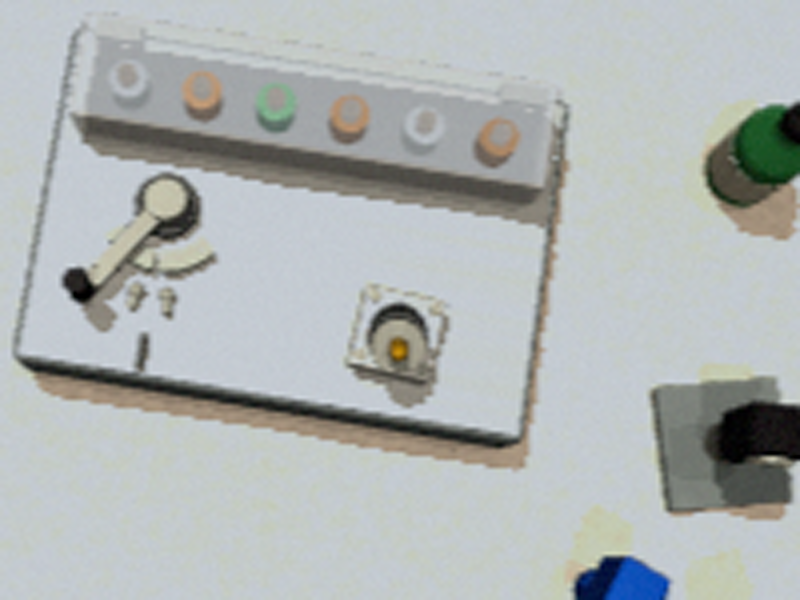

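View pics/sidecrop.png

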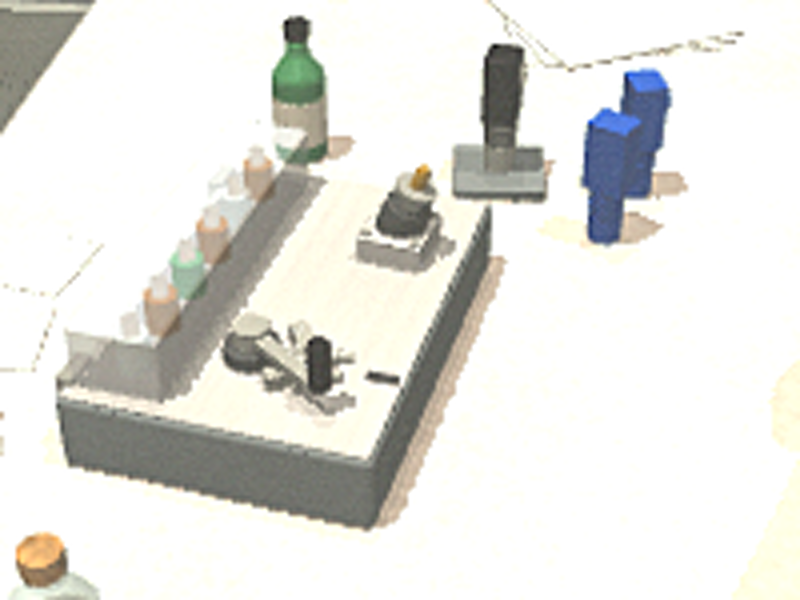

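```bash
cat > h.py <<'E'
import numpy as np
C={n:np.load(f"{n}0.npz") for n in("top","side","wrist")}
OFF={"top":(192,110),"side":(160,110)}
def ray(n,xy,crop=True,E=None):
    K=C[n]["K"];E=C[n]["extrinsics"] if E is None else E
    p=np.array(xy,float)
    if crop:p=np.array(OFF[n])+(p+.5)/4-.5
    d=E[:3,:3]@np.linalg.solve(K,[p[0],p[1],1]);return E[:3,3],d
def atz(r,z):
    o,d=r;return o+d*(z-o[2])/d[2]
def tri(*rs):
    A=0;b=0
    for o,d in rs:
        d=d/np.linalg.norm(d);P=np.eye(3)-np.outer(d,d);A=A+P;b=b+P@o
    x=np.linalg.solve(A,b);return x,[np.linalg.norm((np.eye(3)-np.outer(d,d)/(d@d))@(x-o)) for o,d in rs]
E
python3 - <<'E'
from h import *
np.set_printoptions(precision=4,suppress=True)
T=lambda p,z:atz(ray("top",p),z)
S=lambda p,z:atz(ray("side",p),z)
nl,nr=T((16,355),.06),T((520,438),.06)
print("deckfront",nl,nr,np.linalg.norm(nl-nr),"side",S((368,458),.06),S((488,208),.06))
ey=(nl-nr)[:2];yaw=np.degrees(np.arctan2(-ey[0],ey[1]));print("yaw",yaw)
for nm,a in(("top",(nl+nr)/2),("side",(S((368,458),.06)+S((488,208),.06))/2)):
    c,s=np.cos(np.radians(yaw)),np.sin(np.radians(yaw));R=np.array([[c,-s],[s,c]])
    o=a[:2]+R@[.11,0];print(nm,"origin",o,"pivot",o+R@[0,.08],"notch",o+R@[-.075,.08],"bar?",o+R@[-.095,.08])
print("bar",T((143,350),.06),S((382,377),.06),"pivotcap",T((168,198),.085))
print("knobtop",T((76,275),.115),S((319,343),.115),tri(ray("top",(76,275)),ray("side",(319,343))))
print("spigot tip",tri(ray("top",(399,350)),ray("side",(424,170))))
print("boxcorners",[T(p,.08)[:2] for p in((372,287),(447,302),(430,382),(348,365))])
pc=[T(p,.012) for p in((655,388),(670,510),(790,500),(775,378))];print("stand",pc,np.mean(pc,0))
print("gauge top side",S((505,48),.122))
sc=.64
print("gauge top top",[T(((x*sc-192)*4,(y*sc-110)*4),.122)[:2] for x,y in((583,331),(616,331),(617,350),(584,350))])
E
```

```text
deckfront [0.5627 0.1459 0.06  ] [ 0.5104 -0.1636  0.06  ] 0.31386399144084176 side [0.5642 0.148  0.06  ] [ 0.5122 -0.1497  0.06  ]
yaw -9.58132975611489
top origin [ 0.645  -0.0272] pivot [0.6583 0.0517] notch [0.5844 0.0642] bar? [0.5647 0.0675]
side origin [ 0.6467 -0.0191] pivot [0.66   0.0597] notch [0.586  0.0722] bar? [0.5663 0.0756]
bar [0.5655 0.0674 0.06  ] [0.5662 0.0682 0.06  ] pivotcap [0.6557 0.0509 0.085 ]
knobtop [0.6026 0.1028 0.115 ] [0.5999 0.1076 0.115 ] (array([0.602 , 0.1031, 0.1117]), [np.float64(0.001178242105312304), np.float64(0.0011782421053121604)])
spigot tip (array([ 0.5557, -0.0842,  0.1294]), [np.float64(0.00013700786676639672), np.float64(0.00013700786676651715)])
boxcorners [array([ 0.6009, -0.0731]), array([ 0.5915, -0.1184]), array([ 0.5428, -0.1071]), array([ 0.5533, -0.0579])]
stand [array([ 0.5461, -0.2598,  0.012 ]), array([ 0.4679, -0.266 ,  0.012 ]), array([ 0.474 , -0.3426,  0.012 ]), array([ 0.5523, -0.3374,  0.012 ])] [ 0.5101 -0.3015  0.012 ]
gauge top side [ 0.5117 -0.304   0.122 ]
gauge top top [array([ 0.5229, -0.2702]), array([ 0.5227, -0.3183]), array([ 0.495 , -0.3181]), array([ 0.4951, -0.2702])]
```

```bash
R='{"tx":-0.0533,"ty":-0.0251,"tz":0.004,"jaw":0.06}'; python3 -m handwheel '[{"tx":-0.0533,"ty":-0.0251,"tz":0.004,"jaw":0.06},{"tx":-0.0533,"ty":-0.0251,"tz":0.004,"jaw":0.06},{"tx":-0.0533,"ty":-0.0251,"tz":0.004,"jaw":0.06},{"tx":-0.0533,"ty":-0.0251,"tz":0.004,"jaw":0.06},{"tx":-0.0533,"ty":-0.0251,"tz":0.004,"jaw":0.06},{"tx":-0.0533,"ty":-0.0251,"tz":0.004,"jaw":0.06},{"tx":-0.0533,"ty":-0.0251,"tz":0.004,"jaw":0.06},{"tx":-0.0533,"ty":-0.0251,"tz":0.004,"jaw":0.06},{"tx":-0.0533,"ty":-0.0251,"tz":0.004,"jaw":0.06},{"tx":-0.0533,"ty":-0.0251,"tz":0.004,"jaw":0.06}]' 30
cat >> h.py <<'E'
from scipy.spatial.transform import Rotation as Ro
def look(fn):
    from workcell import telemetry,optics
    import cv2
    o=telemetry.get_obs();c=optics.camera("wrist")
    cv2.imwrite(fn,cv2.resize(np.clip(c["color"]*2.0,0,255).astype(np.uint8),(768,576),interpolation=cv2.INTER_CUBIC)[:,:,::-1])
    T=np.eye(4);T[:3,:3]=Ro.from_euler("xyz",o["tcp_rot"],degrees=True).as_matrix();T[:3,3]=o["ee_pos"]
    E=T@c["mount"];np.savez(fn[:-4]+".npz",E=E,T=T);print(o["time"],o["ee_pos"],o["tcp_rot"])
def wray(fn,xy):
    E=np.load(fn[:-4]+".npz")["E"];return ray("wrist",(np.array(xy)+.5)/1.5-.5,False,E)
def totool(dw,rot): return Ro.from_euler("xyz",rot,degrees=True).as_matrix().T@dw
E
python3 -c "
from h import *;look('pics/w1.png')"
```

```text
0.55 [0.18435559 0.51819206 0.23130465] [ 1.79997511e+02 -7.74208315e-04  1.60412903e+02]$[0]: bad value
```

View pics/w1.png

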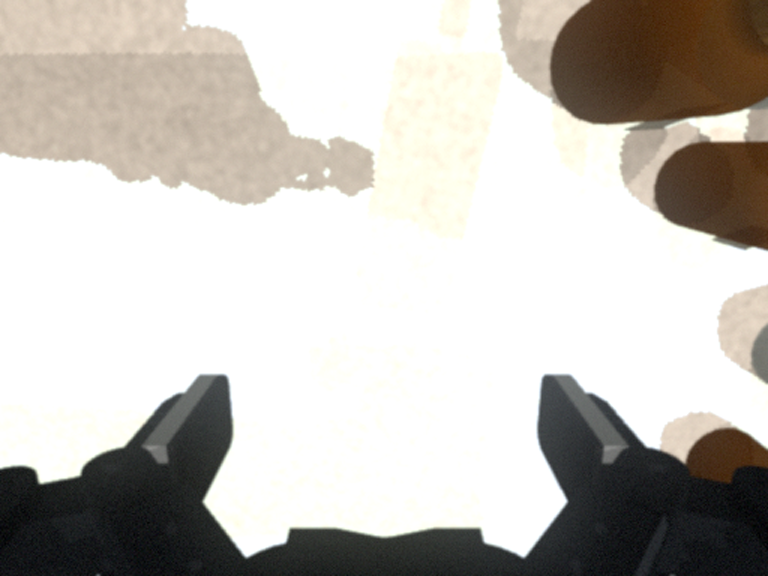

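The picture shows only the bare table and the open fingers because the move was refused; rows probably need every key.

```bash
sed -i 's/\*2.0/*1.1/' h.py; python3 -m handwheel '[{"tx":-0.0533,"ty":-0.0251,"tz":0.004,"ax":0,"ay":0,"az":0,"jaw":0.06},{"tx":-0.0533,"ty":-0.0251,"tz":0.004,"ax":0,"ay":0,"az":0,"jaw":0.06},{"tx":-0.0533,"ty":-0.0251,"tz":0.004,"ax":0,"ay":0,"az":0,"jaw":0.06},{"tx":-0.0533,"ty":-0.0251,"tz":0.004,"ax":0,"ay":0,"az":0,"jaw":0.06},{"tx":-0.0533,"ty":-0.0251,"tz":0.004,"ax":0,"ay":0,"az":0,"jaw":0.06},{"tx":-0.0533,"ty":-0.0251,"tz":0.004,"ax":0,"ay":0,"az":0,"jaw":0.06},{"tx":-0.0533,"ty":-0.0251,"tz":0.004,"ax":0,"ay":0,"az":0,"jaw":0.06},{"tx":-0.0533,"ty":-0.0251,"tz":0.004,"ax":0,"ay":0,"az":0,"jaw":0.06},{"tx":-0.0533,"ty":-0.0251,"tz":0.004,"ax":0,"ay":0,"az":0,"jaw":0.06},{"tx":-0.0533,"ty":-0.0251,"tz":0.004,"ax":0,"ay":0,"az":0,"jaw":0.06}]' 30
python3 -c "
from h import *;look('pics/w2.png')"
```

```text
time: 1.85
ee_pos: [0.6036, 0.1015, 0.1913]
tcp_rot: [180.0, 0.0, 160.4]
wrist_force: [1.0, 0.6, -0.6]
opening: 0.0452
grasp_force: 0.0
1.85 [0.6036064  0.1014601  0.19127018] [1.79981371e+02 1.93205323e-02 1.60412874e+02]
```

View pics/w2.png

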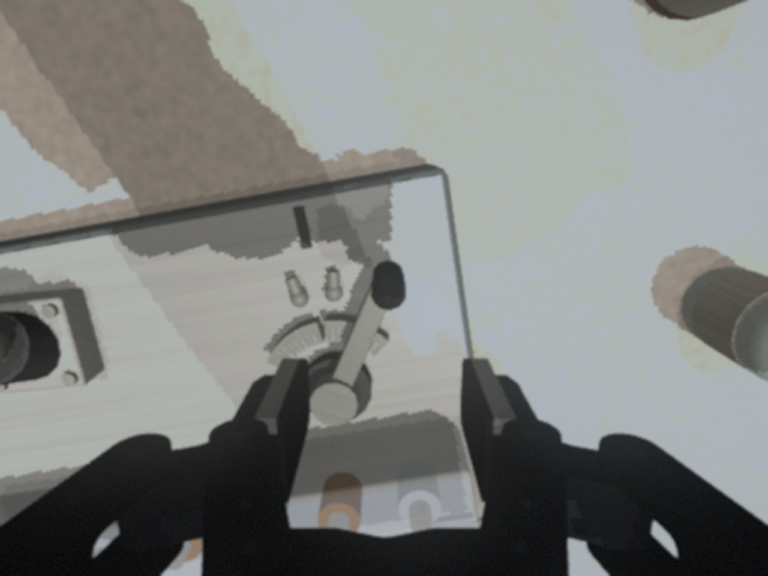

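```bash
python3 - <<'E'
from h import *
np.set_printoptions(precision=4,suppress=True)
W=lambda p,z:atz(wray('pics/w2.png',p),z)
k=W((389,293),.115);print("knobtop",k,"tri",tri(wray('pics/w2.png',(389,293)),ray("top",(76,275)),ray("side",(319,343))))
print("pivotcap",W((333,402),.085),W((333,402),.095),"bar",W((302,227),.06),"barends",W((299,207),.06),W((306,247),.06))
print("corner",W((441,167),.06))
e1=W((10,243),.06);e2=W((430,170),.06);d=e2-e1;print("yaw",np.degrees(np.arctan2(-d[0],d[1])))
E
```

```text
knobtop [0.5983 0.1052 0.115 ] tri (array([0.6011, 0.1039, 0.1116]), [np.float64(0.0020284226003106634), np.float64(0.0021880941645252036), np.float64(0.0005201351281531613)])
pivotcap [0.6538 0.0542 0.085 ] [0.6491 0.057  0.095 ] bar [0.5636 0.0688 0.06  ] barends [0.5532 0.0713 0.06  ] [0.5743 0.0668 0.06  ]
corner [0.5588 0.1481 0.06  ]
yaw -9.9192581354055
```

```bash
python3 -m handwheel '[{"tx":0.002,"ty":0.001,"tz":0.04,"ax":0,"ay":0,"az":0,"jaw":0.06},{"tx":0.002,"ty":0,"tz":0.04,"ax":0,"ay":0,"az":0,"jaw":0.06},{"tx":0,"ty":0,"tz":0.022,"ax":0,"ay":0,"az":0,"jaw":0.06},{"tx":0,"ty":0,"tz":0,"ax":0,"ay":0,"az":0,"jaw":-0.3},{"tx":0,"ty":0,"tz":0,"ax":0,"ay":0,"az":0,"jaw":-1},{"tx":0,"ty":0,"tz":0,"ax":0,"ay":0,"az":0,"jaw":-1},{"tx":0,"ty":0,"tz":0,"ax":0,"ay":0,"az":0,"jaw":-1},{"tx":0,"ty":0,"tz":0,"ax":0,"ay":0,"az":0,"jaw":-1},{"tx":0,"ty":0,"tz":0,"ax":0,"ay":0,"az":0,"jaw":-1},{"tx":0,"ty":0,"tz":0,"ax":0,"ay":0,"az":0,"jaw":-1}]' 30
python3 - <<'E'
from h import *
P=np.array([.657,.053]);th0=np.radians(170)
prev=None
R=Ro.from_euler("xyz",[180,0,160.4],degrees=True).as_matrix()
for q in np.linspace(0.0,.62,8):
    a=th0-.6+q;p=P+.075*np.array([np.cos(a),np.sin(a)]);
    print(round(q,2),p.round(4),None if prev is None else (R.T@np.r_[p-prev,0]).round(4));prev=p
E
```

```text
time: 3.15
ee_pos: [0.5994, 0.1055, 0.0903]
tcp_rot: [179.9, 0.1, 160.4]
wrist_force: [0.2, 0.7, 5.9]
opening: 0.0146
grasp_force: 30.8
0.0 [0.6034 0.1055] None
0.09 [0.599  0.1005] [ 0.0025 -0.0061 -0.    ]
0.18 [0.595  0.0952] [ 0.002  -0.0063 -0.    ]
0.27 [0.5915 0.0895] [ 0.0014 -0.0065 -0.    ]
0.35 [0.5885 0.0836] [ 0.0008 -0.0066 -0.    ]
0.44 [0.5861 0.0774] [ 0.0002 -0.0066 -0.    ]
0.53 [0.5842 0.0711] [-0.0004 -0.0066 -0.    ]
0.62 [0.5829 0.0645] [-0.0009 -0.0066 -0.    ]
```

```bash
python3 -m handwheel '[{"tx":0.0018,"ty":-0.0053,"tz":0,"ax":0,"ay":0,"az":0,"jaw":-1},{"tx":0.0014,"ty":-0.0053,"tz":0,"ax":0,"ay":0,"az":0,"jaw":-1},{"tx":0.001,"ty":-0.0053,"tz":0,"ax":0,"ay":0,"az":0,"jaw":-1},{"tx":0.0006,"ty":-0.0053,"tz":0,"ax":0,"ay":0,"az":0,"jaw":-1},{"tx":0.0002,"ty":-0.0053,"tz":0,"ax":0,"ay":0,"az":0,"jaw":-1},{"tx":-0.0002,"ty":-0.0053,"tz":0,"ax":0,"ay":0,"az":0,"jaw":-1},{"tx":-0.0004,"ty":-0.0053,"tz":0,"ax":0,"ay":0,"az":0,"jaw":-1},{"tx":-0.0006,"ty":-0.0053,"tz":0,"ax":0,"ay":0,"az":0,"jaw":-1},{"tx":0,"ty":0,"tz":0,"ax":0,"ay":0,"az":0,"jaw":-1},{"tx":0,"ty":0,"tz":0,"ax":0,"ay":0,"az":0,"jaw":-1}]' 30
```

```text
time: 4.4
ee_pos: [0.5807, 0.0667, 0.09]
tcp_rot: [180.0, -0.0, 160.4]
wrist_force: [-4.9, 0.4, 6.1]
opening: 0.0147
grasp_force: 31.3
```

```bash
python3 -m handwheel '[{"tx":0,"ty":0,"tz":0,"ax":0,"ay":0,"az":0,"jaw":-0.2},{"tx":0,"ty":0,"tz":0,"ax":0,"ay":0,"az":0,"jaw":-0.2},{"tx":0,"ty":0,"tz":0,"ax":0,"ay":0,"az":0,"jaw":-0.2},{"tx":0,"ty":0,"tz":-0.03,"ax":0,"ay":0,"az":0,"jaw":-0.2},{"tx":0,"ty":0,"tz":-0.04,"ax":0,"ay":0,"az":0,"jaw":-0.2},{"tx":0.02,"ty":-0.03,"tz":-0.03,"ax":0,"ay":0,"az":0,"jaw":0.5},{"tx":0.02,"ty":-0.03,"tz":-0.03,"ax":0,"ay":0,"az":0,"jaw":0.5},{"tx":0,"ty":-0.03,"tz":0,"ax":0,"ay":0,"az":0,"jaw":0.5},{"tx":0,"ty":0,"tz":0,"ax":0,"ay":0,"az":0,"jaw":0.5},{"tx":0,"ty":0,"tz":0,"ax":0,"ay":0,"az":0,"jaw":0.5}]' 60
python3 -c "
from h import *;look('pics/w3.png')"
```

```text
time: 5.65
ee_pos: [0.5135, -0.0045, 0.219]
tcp_rot: [180.0, -0.0, 160.4]
wrist_force: [-0.4, 0.5, 1.2]
opening: 0.0641
grasp_force: 0.0
5.65 [ 0.51347774 -0.00449813  0.21896613] [ 1.79994224e+02 -1.84318596e-02  1.60395502e+02]
```

View pics/w3.png

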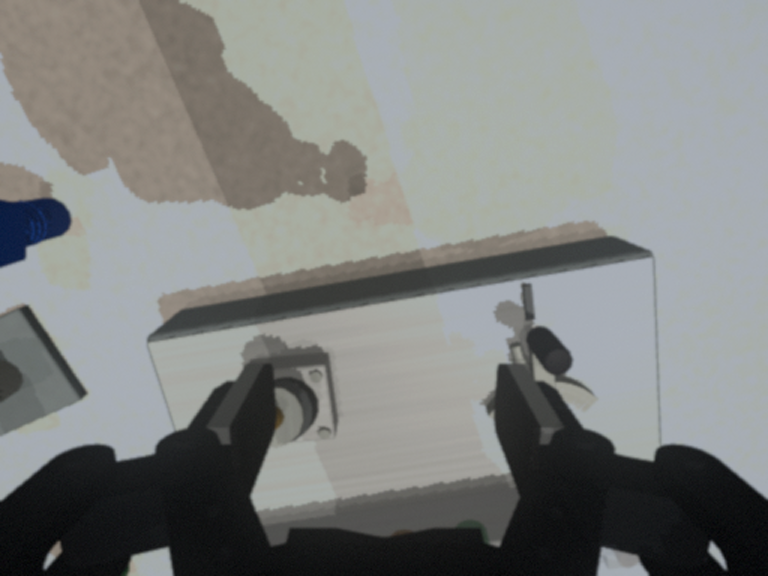

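Lever knob now stands at about (555,360), in line with the bar (528,300); the nipple at (285,410) is half hidden by a finger.

```bash
python3 - <<'E'
from h import *
import cv2
from workcell import optics
np.set_printoptions(precision=4,suppress=True)
print("knob wrist",atz(wray('pics/w3.png',(557,361)),.115))
# top cam: dark knob + brass tip + side
for n in("top","side"):
    im=np.mean([optics.camera(n)["color"].astype(float) for _ in range(3)],0);np.save(n+"B.npy",im)
    r,g,b=im[...,0],im[...,1],im[...,2]
    m=((r>1.5*b)&(r>60)).astype(np.uint8)
    N,l,s,c=cv2.connectedComponentsWithStats(m)
    print(n,"brass",[(s[i,4],c[i].round(1)) for i in range(1,N) if s[i,4]>3 and 100<c[i][1]<260])
    m=((im.max(2)<40)).astype(np.uint8)
    N,l,s,c=cv2.connectedComponentsWithStats(m)
    print(n,"dark",[(s[i].tolist(),c[i].round(1)) for i in range(1,N) if 6<s[i,4]<900 and 90<c[i][1]<260])
E
```

```text
knob wrist [0.5794 0.0663 0.115 ]
top brass [(np.int32(78), array([128.3, 132.8]))]
top dark [([222, 110, 4, 25, 37], array([223.1, 120.4])), ([293, 110, 4, 17, 23], array([294.8, 116.7])), ([296, 129, 2, 17, 18], array([296.9, 136.7])), ([128, 133, 8, 7, 21], array([132.3, 136.9])), ([190, 132, 7, 65, 259], array([192.5, 164.4])), ([507, 133, 5, 18, 63], array([509.5, 141.1])), ([323, 134, 8, 63, 267], array([325.8, 165.1])), ([369, 135, 29, 27, 288], array([384.2, 147.9])), ([221, 136, 5, 79, 126], array([221.7, 186.4])), ([141, 138, 11, 16, 78], array([147.5, 146.4])), ([292, 175, 6, 40, 92], array([296. , 200.7])), ([108, 211, 36, 26, 724], array([125.5, 223.2])), ([368, 210, 27, 25, 373], array([381. , 218.9])), ([382, 226, 5, 9, 20], array([383.8, 229.8])), ([221, 229, 1, 21, 21], array([221., 239.])), ([336, 249, 12, 18, 86], array([341.2, 257.4]))]
side brass [(np.int32(16), array([510. , 132.5])), (np.int32(181), array([498.5, 146.1])), (np.int32(8), array([485.4, 142.5])), (np.int32(21), array([486.8, 148.5])), (np.int32(8), array([480.5, 148.1])), (np.int32(21), array([264.7, 154. ])), (np.int32(5), array([497. , 158.2])), (np.int32(4), array([502.5, 159.5])), (np.int32(5), array([500.8, 173.8])), (np.int32(118), array([169.6, 249.2]))]
side dark [([264, 109, 8, 33, 52], array([266.2, 125.3])), ([276, 112, 7, 6, 12], array([278.6, 114.6])), ([231, 115, 3, 5, 8], array([231.5, 116.8])), ([272, 116, 6, 7, 14], array([274.1, 118.5])), ([280, 120, 9, 25, 39], array([282.1, 129.6])), ([497, 133, 7, 3, 8], array([500.1, 133.5])), ([505, 134, 6, 5, 10], array([507.6, 135.7])), ([497, 171, 15, 18, 68], array([503.3, 180.2])), ([247, 189, 5, 10, 15], array([247.9, 194.8])), ([443, 193, 9, 15, 28], array([446.1, 201.1])), ([460, 210, 12, 9, 37], array([465.1, 214.1])), ([488, 221, 24, 27, 278], array([499.9, 237.2]))]
```

```bash
python3 - <<'E'
from h import *
from workcell import telemetry
o=telemetry.get_obs();print(np.round(o["q"],1),np.round(o["tcp_rot"],1))
print(totool(np.array([-.0035,-.2975,0]),o["tcp_rot"]), totool(np.array([-.0035,-.2975,0]),[180,0,184.5]))
E
```

```text
[-0.5 -0.3  3.3 93.6 -0.  19.1] [-180.    -0.   160.4]
[-9.62608373e-02 -2.81517941e-01  2.87724721e-06] [ 2.68307916e-02 -2.96308300e-01 -3.62873011e-17]
```

```bash
python3 -m handwheel '[{"tx":-0.016,"ty":-0.047,"tz":0,"ax":0,"ay":0,"az":0,"jaw":0.5},{"tx":-0.016,"ty":-0.047,"tz":0,"ax":0,"ay":0,"az":0,"jaw":0.5},{"tx":-0.016,"ty":-0.047,"tz":0,"ax":0,"ay":0,"az":0,"jaw":0.5},{"tx":-0.016,"ty":-0.047,"tz":0,"ax":0,"ay":0,"az":0,"jaw":0.5},{"tx":-0.016,"ty":-0.047,"tz":0,"ax":0,"ay":0,"az":0,"jaw":0.5},{"tx":-0.016,"ty":-0.047,"tz":0,"ax":0,"ay":0,"az":0,"jaw":0.5},{"tx":0,"ty":0,"tz":0,"ax":0,"ay":0,"az":-8,"jaw":0.5},{"tx":0,"ty":0,"tz":0,"ax":0,"ay":0,"az":-8,"jaw":0.5},{"tx":0,"ty":0,"tz":0,"ax":0,"ay":0,"az":-8,"jaw":0.5},{"tx":0,"ty":0,"tz":0,"ax":0,"ay":0,"az":0,"jaw":0.5}]' 60
python3 -c "
from h import *;look('pics/w4.png')"
```

```text
time: 7.25
ee_pos: [0.5093, -0.3025, 0.2191]
tcp_rot: [180.0, -0.0, -175.6]
wrist_force: [-0.5, -0.1, 0.5]
opening: 0.0645
grasp_force: 0.0
7.25 [ 0.50934596 -0.30249096  0.21908568] [ 1.79987802e+02 -1.33169879e-02 -1.75629478e+02]
```

View pics/w4.png

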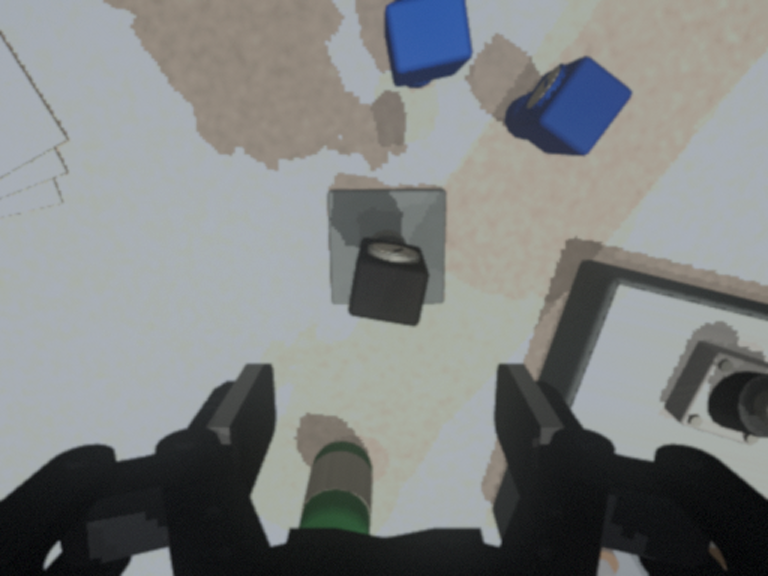

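```bash
python3 - <<'E'
from h import *
np.set_printoptions(precision=4,suppress=True)
W=lambda p,z:atz(wray('pics/w4.png',p),z)
R=np.load('pics/w4.npz')["T"][:3,:3]
a,b=W((349,313),.122),W((418,325),.122)
c=W((428,273),.122)
print(a,b,c,np.linalg.norm(a-b),np.linalg.norm(b-c))
for e in(a-b,b-c): print("edge tool",R.T@e)
x=(b-c);x/=np.linalg.norm(x); ctr=(a+b)/2-x*.015
print("ctr from far edge",ctr)
sp=[W(p,.012) for p in((330,189),(445,190))]; print("plate",sp,np.mean(sp,0), "front edge->centre",np.mean(sp,0)+R@[-.04,0,0])
print("sidecam gauge top",atz(ray("side",(505,48)),.122),atz(ray("top",((600*.64-192)*4,(340.5*.64-110)*4)),.122))
E
```

```text
[ 0.5205 -0.3192  0.122 ] [ 0.5241 -0.285   0.122 ] [ 0.4975 -0.2827  0.122 ] 0.034372855926197106 0.026687946552881283
edge tool [ 0.0062 -0.0338 -0.    ]
edge tool [-0.0263 -0.0043 -0.    ]
ctr from far edge [ 0.5074 -0.3008  0.122 ]
plate [array([ 0.4719, -0.3419,  0.012 ]), array([ 0.4667, -0.2655,  0.012 ])] [ 0.4693 -0.3037  0.012 ] front edge->centre [ 0.5092 -0.3007  0.012 ]
sidecam gauge top [ 0.5117 -0.304   0.122 ] [ 0.5089 -0.2942  0.122 ]
```

The picture shows the black gauge on its grey plate, top centre near (388,293), turned about 10 degrees relative to the tool.

```bash
python3 -m handwheel '[{"tx":0,"ty":0.0015,"tz":0.02,"ax":0,"ay":0,"az":10,"jaw":0.5},{"tx":0,"ty":0,"tz":0.05,"ax":0,"ay":0,"az":0,"jaw":0.5},{"tx":0,"ty":0,"tz":0.04,"ax":0,"ay":0,"az":0,"jaw":0.5},{"tx":0,"ty":0,"tz":0.025,"ax":0,"ay":0,"az":0,"jaw":0.5},{"tx":0,"ty":0,"tz":0.012,"ax":0,"ay":0,"az":0,"jaw":0.5},{"tx":0,"ty":0,"tz":0,"ax":0,"ay":0,"az":0,"jaw":0.1},{"tx":0,"ty":0,"tz":0,"ax":0,"ay":0,"az":0,"jaw":-0.1},{"tx":0,"ty":0,"tz":0,"ax":0,"ay":0,"az":0,"jaw":-1},{"tx":0,"ty":0,"tz":0,"ax":0,"ay":0,"az":0,"jaw":-1},{"tx":0,"ty":0,"tz":0,"ax":0,"ay":0,"az":0,"jaw":-1}]' 80
python3 -c "
from workcell import telemetry
import numpy as np
o=telemetry.get_obs();print({k:np.round(o[k],4).tolist() for k in('ee_pos','tcp_rot','wrist_force','torque','opening','grasp_force')})"
```

```text
time: 8.55
ee_pos: [0.5099, -0.3014, 0.0739]
tcp_rot: [-179.9, 0.1, 174.4]
wrist_force: [-0.9, 1.3, 6.4]
opening: 0.0352
grasp_force: 80.0
{'ee_pos': [0.5099, -0.3014, 0.0739], 'tcp_rot': [-179.9477, 0.1406, 174.413], 'wrist_force': [-0.9161, 1.2766, 6.4465], 'torque': [0.214, 0.0181, -0.021], 'opening': 0.0352, 'grasp_force': 80.0481}
```

```bash
python3 - <<'E'
from h import *
np.set_printoptions(precision=4,suppress=True)
import cv2
f3,f4='pics/w3.png','pics/w4.png'
for nm,f,P in(("w3 right edge",f3,((329,352),(337,437))),("w4 edges",f4,((703,342),(668,408))),("w4 y",f4,((668,408),(748,440))),):
    a,b=[atz(wray(f,p),.075) for p in P];d=a-b;print(nm,np.degrees(np.arctan2(d[1],d[0])),np.linalg.norm(d))
# brass centroid sub-pixel in the first averages
for n,fn,box in(("top","topavg.npy",(282,188,304,206)),("side","sideavg.npy",(255,145,275,165))):
    im=np.load(fn);x0,y0,x1,y1=box;c=im[y0:y1,x0:x1]
    w=np.clip(c[...,0]-1.25*c[...,2],0,None);w[w<8]=0;yy,xx=np.mgrid[y0:y1,x0:x1]
    p=np.array([(w*xx).sum(),(w*yy).sum()])/w.sum();print(n,p,(w>0).sum(),atz(ray(n,p,False),.128))
    C[n+"p"]=p
t=tri(ray("top",C["topp"],False),ray("side",C["sidep"],False));print(t)
b=np.radians(-13.5);s,c=np.sin(np.radians(20)),np.cos(np.radians(20))
n=np.array([-s*np.cos(b),-s*np.sin(b),c])
fl=np.r_[t[0]-n*.011];fl=fl+ n*0;print("flange est",fl,"n",n)
R=Ro.from_euler("xyz",[180,0,174.4],degrees=True).as_matrix()
ax=np.cross(R[:,2],-n);ang=np.degrees(np.arcsin(np.linalg.norm(ax)));rv=ax/np.linalg.norm(ax)*ang
print("turn tool axes",R.T@rv)
R2=Ro.from_rotvec(np.radians(rv)).as_matrix()@R;print(Ro.from_matrix(R2).as_euler("xyz",degrees=True))
tcp=fl+n*(.062+.085);print("standoff tcp",tcp,"delta tool",R.T@(tcp-[.5099,-.3014,.0739]))
E
```

```text
w3 right edge 163.71347392723587 0.05751767595397479
w4 edges 166.33405012196127 0.04585509644112637
w4 y -108.26033256087143 0.05818746413248732
top [291.2105 196.9811] 25 [ 0.5561 -0.0839  0.128 ]
side [264.5518 153.5186] 24 [ 0.5583 -0.0785  0.128 ]
(array([ 0.5578, -0.0843,  0.1244]), [np.float64(0.0011565431241184487), np.float64(0.001156543124118579)])
flange est [ 0.5614 -0.0851  0.1141] n [-0.3326  0.0798  0.9397]
turn tool axes [  2.7489 -19.8102  -0.    ]
[-177.1361   19.8022  174.9   ]
standoff tcp [ 0.5126 -0.0734  0.2522] delta tool [ 0.0196  0.2272 -0.1783]
```

```bash
python3 -m handwheel '[{"tx":0,"ty":0,"tz":-0.04,"ax":0,"ay":0,"az":0,"jaw":-1},{"tx":0,"ty":0,"tz":-0.06,"ax":0,"ay":0,"az":0,"jaw":-1},{"tx":0.004,"ty":0.0455,"tz":-0.0156,"ax":0,"ay":0,"az":0,"jaw":-1},{"tx":0.004,"ty":0.0455,"tz":-0.0156,"ax":0,"ay":0,"az":0,"jaw":-1},{"tx":0.004,"ty":0.0455,"tz":-0.0156,"ax":0,"ay":0,"az":0,"jaw":-1},{"tx":0.004,"ty":0.0455,"tz":-0.0156,"ax":0,"ay":0,"az":0,"jaw":-1},{"tx":0.004,"ty":0.0455,"tz":-0.0156,"ax":0,"ay":0,"az":0,"jaw":-1},{"tx":0,"ty":0,"tz":0,"ax":1.6,"ay":-9.85,"az":0,"jaw":-1},{"tx":0,"ty":0,"tz":0,"ax":1.6,"ay":-9.85,"az":0,"jaw":-1},{"tx":0,"ty":0,"tz":0,"ax":0,"ay":0,"az":0,"jaw":-1}]' 80
python3 - <<'E'
from h import *
from workcell import optics
look('pics/w5.png')
for n in("side","top"): np.save(n+"C.npy",np.mean([optics.camera(n)["color"].astype(float) for _ in range(3)],0))
E
```

```text
time: 9.8
ee_pos: [0.5079, -0.072, 0.2495]
tcp_rot: [-176.7, 19.7, 175.0]
wrist_force: [-0.0, -0.8, -2.1]
opening: 0.0351
grasp_force: 81.0
9.8 [ 0.50793161 -0.07195026  0.24951434] [-176.65933851   19.74918659  175.03187063]
```

View pics/w5.png

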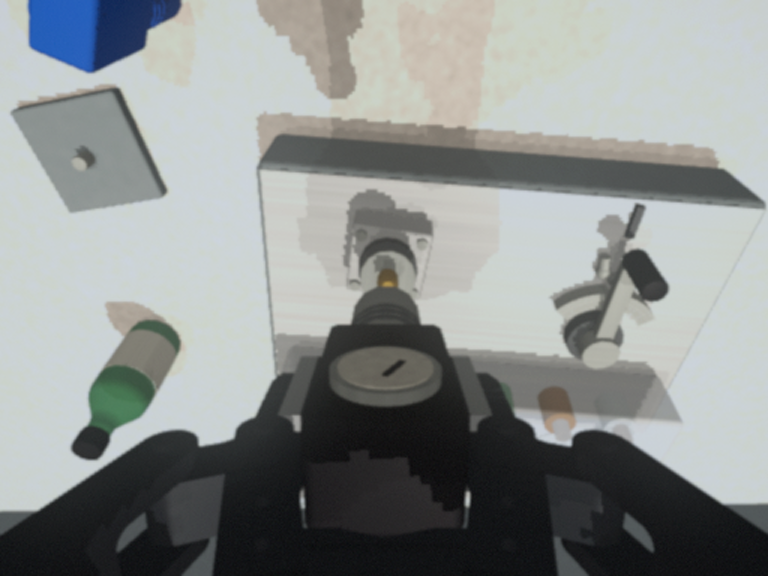

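The gauge is held squarely, coupler centred near column 387, with the nipple (flange about (388,265), spigot (388,277)) straight ahead, and the lever lined up with its bar.

```bash
python3 - <<'E'
from h import *
import cv2
from workcell import telemetry,optics
o=telemetry.get_obs()
cs=[optics.camera("wrist") for _ in range(4)]
im=np.mean([c["color"].astype(float) for c in cs],0);np.save("w6.npy",im)
T=np.eye(4);T[:3,:3]=Ro.from_euler("xyz",o["tcp_rot"],degrees=True).as_matrix();T[:3,3]=o["ee_pos"];E=T@cs[0]["mount"]
np.savez("w6.npz",E=E,T=T)
x0,y0,w,h,S=218,140,80,120,5
crop=np.clip(im*1.1,0,255).astype(np.uint8)[y0:y0+h,x0:x0+w,::-1]
A=cv2.resize(crop,(w*S,h*S),interpolation=cv2.INTER_CUBIC);B=A.copy()
K=C["wrist"]["K"]
def proj(P):
    p=(np.linalg.inv(E)@np.c_[P,np.ones(len(P))].T)[:3];q=K@p;q=(q[:2]/q[2]).T;return (q-[x0,y0]+.5)*S-.5
def circ(c,n,r):
    u=np.cross(n,[0,1,0]);u/=np.linalg.norm(u);v=np.cross(n,u);t=np.linspace(0,2*np.pi,60)[:,None];return c+r*(np.cos(t)*u+np.sin(t)*v)
def draw(P,col): cv2.polylines(B,[np.round(proj(P)).astype(np.int32)],False,col,1)
b=np.radians(-15);s,c=np.sin(np.radians(20)),np.cos(np.radians(20));n=np.array([-s*np.cos(b),-s*np.sin(b),c])
fl=np.array([.5614,-.0851,.118])
draw(circ(fl,n,.016),(0,0,255));draw(circ(fl,n,.006),(255,0,255));draw(circ(fl+.018*n,n,.004),(255,0,255));draw(np.array([fl,fl+.018*n]),(255,0,255))
m=T[:3,3]+T[:3,:3]@[0,0,.062];draw(circ(m,T[:3,2],.014),(0,255,0))
cv2.imwrite("pics/w6.png",np.hstack([A,B]))
print("n in tool",T[:3,:3].T@n, "mouth",m,"fl in tool",T[:3,:3].T@(fl-T[:3,3]))
E
```

```text
n in tool [ 0.00233364  0.00125669 -0.99999649] mouth [ 0.53269097 -0.07843571  0.19184218] fl in tool [-0.0027387   0.00048481  0.14145787]
```

View pics/w6.png

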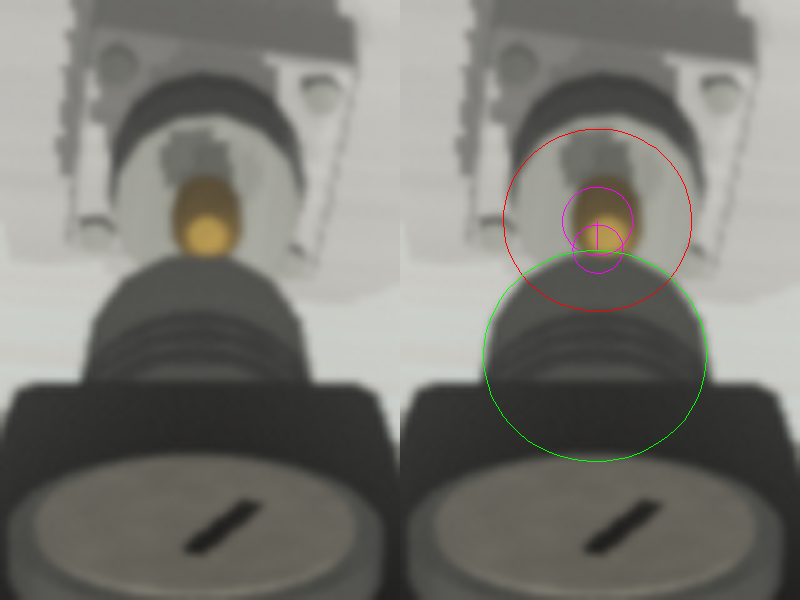

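Relative to the overlay, the real flange is centred at about (208,205), not (197,219), and the coupler rim top is at 255 against 250. So the shift needed is about +2.2 mm in tool y and none in x.

```bash
python3 -m handwheel '[{"tx":0,"ty":0.0022,"tz":0,"ax":0,"ay":0,"az":0,"jaw":-1},{"tx":0,"ty":0,"tz":0.015,"ax":0,"ay":0,"az":0,"jaw":-1},{"tx":0,"ty":0,"tz":0.015,"ax":0,"ay":0,"az":0,"jaw":-1},{"tx":0,"ty":0,"tz":0.015,"ax":0,"ay":0,"az":0,"jaw":-1},{"tx":0,"ty":0,"tz":0.010,"ax":0,"ay":0,"az":0,"jaw":-1},{"tx":0,"ty":0,"tz":0.004,"ax":0,"ay":0,"az":0,"jaw":-1},{"tx":0,"ty":0,"tz":0.003,"ax":0,"ay":0,"az":0,"jaw":-1},{"tx":0,"ty":0,"tz":0.003,"ax":0,"ay":0,"az":0,"jaw":-1},{"tx":0,"ty":0,"tz":0,"ax":0,"ay":0,"az":0,"jaw":-1},{"tx":0,"ty":0,"tz":0,"ax":0,"ay":0,"az":0,"jaw":-1}]' 80
cat >> h.py <<'E'
def st():
    from workcell import telemetry
    o=telemetry.get_obs();T=np.load("w6.npz")["T"];R=Ro.from_euler("xyz",o["tcp_rot"],degrees=True).as_matrix()
    print(round(o["time"],2),"moved(tool0)",(T[:3,:3].T@(o["ee_pos"]-T[:3,3])).round(4),"F tool",(R.T@o["wrist_force"]).round(1),"M",(R.T@o["torque"]).round(2),"rot",o["tcp_rot"].round(1),"open",round(o["opening"],4))
E
python3 -c "
from h import *;st()"
```

```text
time: 11.6
ee_pos: [0.5331, -0.0762, 0.1893]
tcp_rot: [-176.7, 19.7, 175.0]
wrist_force: [-0.4, -0.7, -2.3]
opening: 0.0349
grasp_force: 81.0
11.6 moved(tool0) [0.0006 0.0024 0.0643] F tool [ 1.1 -0.6  2.1] M [-0.11  0.48 -0.05] rot [-176.7   19.7  175. ] open 0.0349
```

```bash
python3 -m handwheel '[{"tx":0,"ty":0,"tz":0.002,"ax":0,"ay":0,"az":0,"jaw":-1},{"tx":0,"ty":0,"tz":0.002,"ax":0,"ay":0,"az":0,"jaw":-1},{"tx":0,"ty":0,"tz":0.002,"ax":0,"ay":0,"az":0,"jaw":-1},{"tx":0,"ty":0,"tz":0.002,"ax":0,"ay":0,"az":0,"jaw":-1},{"tx":0,"ty":0,"tz":0.0015,"ax":0,"ay":0,"az":0,"jaw":-1},{"tx":0,"ty":0,"tz":0.0015,"ax":0,"ay":0,"az":0,"jaw":-1},{"tx":0,"ty":0,"tz":0,"ax":0,"ay":0,"az":0,"jaw":-1},{"tx":0,"ty":0,"tz":0,"ax":0,"ay":0,"az":0,"jaw":-1},{"tx":0,"ty":0,"tz":0,"ax":0,"ay":0,"az":0,"jaw":-1},{"tx":0,"ty":0,"tz":0,"ax":0,"ay":0,"az":0,"jaw":-1}]' 80
python3 -c "
from h import *;st()"
```

```text
time: 12.85
ee_pos: [0.5367, -0.0772, 0.1788]
tcp_rot: [-176.7, 19.7, 175.0]
wrist_force: [-0.1, -0.0, -2.6]
opening: 0.035
grasp_force: 81.0
12.85 moved(tool0) [0.0007 0.0024 0.0755] F tool [1.  0.1 2.4] M [-0.06  0.48  0.  ] rot [-176.7   19.7  175. ] open 0.035
```

```bash
python3 -m handwheel '[{"tx":0,"ty":0,"tz":0.001,"ax":0,"ay":0,"az":0,"jaw":-1},{"tx":0,"ty":0,"tz":0.001,"ax":0,"ay":0,"az":0,"jaw":-1},{"tx":0,"ty":0,"tz":0.001,"ax":0,"ay":0,"az":0,"jaw":-1},{"tx":0,"ty":0,"tz":0.001,"ax":0,"ay":0,"az":0,"jaw":-1},{"tx":0,"ty":0,"tz":0.001,"ax":0,"ay":0,"az":0,"jaw":-1},{"tx":0,"ty":0,"tz":0.001,"ax":0,"ay":0,"az":0,"jaw":-1},{"tx":0,"ty":0,"tz":0,"ax":0,"ay":0,"az":0,"jaw":-1},{"tx":0,"ty":0,"tz":0,"ax":0,"ay":0,"az":0,"jaw":-1},{"tx":0,"ty":0,"tz":0,"ax":0,"ay":0,"az":0,"jaw":-1},{"tx":0,"ty":0,"tz":0,"ax":0,"ay":0,"az":0,"jaw":-1}]' 80
python3 -c "
from h import *;st()"
```

```text
time: 14.1
ee_pos: [0.5386, -0.0777, 0.1736]
tcp_rot: [-176.7, 19.7, 175.0]
wrist_force: [-4.9, 1.5, 4.7]
opening: 0.0351
grasp_force: 81.8
14.1 moved(tool0) [0.0007 0.0024 0.081 ] F tool [ 3.1  0.7 -6.2] M [-0.18  1.26  0.05] rot [-176.7   19.7  175. ] open 0.0351
```

```bash
python3 -m handwheel '[{"tx":0,"ty":0,"tz":0.001,"ax":0,"ay":0,"az":0,"jaw":-1},{"tx":0,"ty":0,"tz":0.001,"ax":0,"ay":0,"az":0,"jaw":-1},{"tx":0,"ty":0,"tz":0.001,"ax":0,"ay":0,"az":0,"jaw":-1},{"tx":0,"ty":0,"tz":0.001,"ax":0,"ay":0,"az":0,"jaw":-1},{"tx":0,"ty":0,"tz":0.001,"ax":0,"ay":0,"az":0,"jaw":-1},{"tx":0,"ty":0,"tz":0.001,"ax":0,"ay":0,"az":0,"jaw":-1},{"tx":0,"ty":0,"tz":0.001,"ax":0,"ay":0,"az":0,"jaw":-1},{"tx":0,"ty":0,"tz":0,"ax":0,"ay":0,"az":0,"jaw":-1},{"tx":0,"ty":0,"tz":0,"ax":0,"ay":0,"az":0,"jaw":-1},{"tx":0,"ty":0,"tz":0,"ax":0,"ay":0,"az":0,"jaw":-1}]' 80
python3 -c "
from h import *;st()"
```

```text
time: 15.35
ee_pos: [0.5411, -0.0783, 0.1666]
tcp_rot: [-176.7, 19.7, 175.0]
wrist_force: [0.5, -0.3, -0.1]
opening: 0.0352
grasp_force: 81.5
15.35 moved(tool0) [0.0005 0.0024 0.0885] F tool [-0.4 -0.3  0.3] M [-0.16 -0.08  0.02] rot [-176.7   19.7  175. ] open 0.0352
```

```bash
python3 -m handwheel '[{"tx":0,"ty":0,"tz":0.0008,"ax":0,"ay":0,"az":0,"jaw":-1},{"tx":0,"ty":0,"tz":0.0008,"ax":0,"ay":0,"az":0,"jaw":-1},{"tx":0,"ty":0,"tz":0.0008,"ax":0,"ay":0,"az":0,"jaw":-1},{"tx":0,"ty":0,"tz":0.0006,"ax":0,"ay":0,"az":0,"jaw":-1},{"tx":0,"ty":0,"tz":0,"ax":0,"ay":0,"az":0,"jaw":-1},{"tx":0,"ty":0,"tz":0,"ax":0,"ay":0,"az":0,"jaw":-1},{"tx":0,"ty":0,"tz":0,"ax":0,"ay":0,"az":0,"jaw":-1},{"tx":0,"ty":0,"tz":0,"ax":0,"ay":0,"az":0,"jaw":-1},{"tx":0,"ty":0,"tz":0,"ax":0,"ay":0,"az":0,"jaw":-1},{"tx":0,"ty":0,"tz":0,"ax":0,"ay":0,"az":0,"jaw":-1}]' 80
python3 -c "
from h import *;st()"
```

```text
time: 16.6
ee_pos: [0.5417, -0.0784, 0.1662]
tcp_rot: [-176.7, 19.8, 175.0]
wrist_force: [-12.9, 4.3, 19.4]
opening: 0.0355
grasp_force: 84.1
16.6 moved(tool0) [0.0001 0.0024 0.0891] F tool [  5.9   1.9 -22.9] M [-0.29  1.97  0.02] rot [-176.7   19.8  175. ] open 0.0355
```

```bash
python3 - <<'E'
from h import *
import cv2
from workcell import optics
im=np.mean([optics.camera("wrist")["color"].astype(float) for _ in range(3)],0)
a=np.load("w6.npy")
for nm,(x0,y0,x1,y1) in dict(dial=(222,232,292,268),dialtopbody=(205,216,310,300),coupler=(236,192,280,214)).items():
    t=a[y0:y1,x0:x1].mean(2).astype(np.float32);s=im[y0-10:y1+10,x0-10:x1+10].mean(2).astype(np.float32)
    r=cv2.matchTemplate(s,t,cv2.TM_CCOEFF_NORMED);_,v,_,l=cv2.minMaxLoc(r);print(nm,round(v,3),l[0]-10,l[1]-10)
st()
E
```

```text
dial 0.995 0 0
dialtopbody 0.958 0 0
coupler 0.823 0 1
16.75 moved(tool0) [0.0001 0.0024 0.0891] F tool [  6.6   0.2 -24.5] M [-0.31  2.05 -0.01] rot [-176.7   19.8  175. ] open 0.0353
```

```bash
python3 -c "
from workcell import workorder
print(workorder.job_done())"
```

```text
the job is handed in; nothing more can be done
None
```

I handed the job in at about 17 s: the lever is in the marked notch, and the gauge is still gripped and held home on the nipple with about 25 N. The force readings showed the snap and then the hard stop, and the gauge had not slipped in the grip.

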